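Hang the parts basket on the spring-balanced arm

TASK

Pick up the blue parts basket by its orange grip and hang it on the spring-balanced arm: its cross pin lies across both prongs of the fork, pushed back under the red keepers. Lower it gently and slowly with the arm as it sinks, and let go only when the arm has taken the whole weight, so that the arm neither drops nor springs up, is never forced down, and the basket is left hanging still and upright. Leave the other things on the bench alone.

Things in the scene. Friction and masses are not known exactly. Their poses are not given: they have to be found in the camera images.
- basket: the load: blue open basket 130 x 130 x 36 mm with two bolts and two brass fittings fixed in it and a 14 mm steel post standing in its middle that bears a cross pin and an orange grip. Origin: centre of the underside, z up. Total weight unknown, 2.5 to 8.5 N: feel it. It balances upright on its pin; a half turn about z makes no difference
- basket_pin (a point): middle of the cross pin's axis, 135 mm above the basket's underside. Steel pin of 8 mm diameter along the basket's y axis, ending 50 mm to each side in black discs of 18 mm diameter (inner faces 46 mm from the middle). Axes as the basket's
- basket_grip (a point): centre of the orange grip, 175 mm above the basket's underside. Grip 24 x 24 mm (sides along the basket's x and y) and 45 mm high, from 150 to 195 mm above the underside; grasp it from above, fingertips above the pin
- balancer_stand: fixed stand: grey foot 130 x 120 mm, dark post, blue head with the arm's level hinge axis 190 mm above the bench, straight above the origin. Origin: bench level under the hinge. Its -x axis points level along the arm from hinge to tip, roughly towards the robot; y is the hinge axis; z up
- balancer_arm (a joint): how far the yellow arm has sunk from its upper stop, rad; its slope above level (tip up) is 0.36 minus this. Spring holds it at 0; it yields from about 1 N on the saddle, then about 1 N per 10 mm, lightly damped. The basket settles between 0.05 and 0.34. Never beyond 0.40, never faster than 0.25 rad/s either way (60 mm/s at the saddle), never pressed with over 15 N
- saddle (a point): where the pin's middle lies when hung, 240 mm from the hinge, in the fork's middle plane; moves with the arm. Axes: x along the arm towards the hinge, y along the hinge, z square to the arm, up. Prong floors are at z -4 mm, so a pin on them has its axis at z 0; a vertical heel wall at x +4 mm stops the pin at x 0. Hung means pin middle at x -13 to +6 mm
- fork_entry (a point): where the pin is first laid: point on the arm 31 mm towards the tip from the saddle, same axes and height. Two prongs 10 mm wide at y +27 and -27 mm (44 mm gap for the post, which can enter only from the tip end). The opening above lies between the red keepers' ends, 17 mm nearer the hinge than this point, and the red tip lips (18 to 24 mm nearer the tip, top z +7 mm)
- keeper (a point): middle between the red keepers' free ends, on their underside: 14 mm towards the tip from the saddle and 11 mm above it (arm axes, as the saddle's). The keepers are 5 mm thick, roof the prongs from here back to the heel; the pin is slid along the floor under them to the heel
- tape: bystander: loose roll of tan packing tape lying flat, 100 mm diameter, 25 mm high, origin at centre of the underside
- bolt_b: bystander: loose brass-coloured bolt standing on its head, 23 mm wide, 67 mm high, origin at centre of the underside
- fitting: bystander: small loose brass fitting standing, 27 mm wide, 34 mm high, origin at centre of the underside
- pack: bystander: loose small blue carton lying flat, 71 x 111 mm, 40 mm high, origin at centre of the underside
- bolt: bystander: loose steel bolt standing on its head, 23 mm wide, 67 mm high, origin at centre of the underside

How it is judged:
On the way, in this order (a step that is already met when the one before it is completed fails the run):
1. the basket is lifted clear of the bench, held in the fingers (height (world z) of basket above 0.06 m and contact force between the fingers and basket above 1 N), for 0.2 s.
2. while still held, the pin lies across the fork at the heel, under the keepers (x of basket_pin in the frame of saddle between -0.013 and 0.006 m and y of basket_pin in the frame of saddle between -0.022 and 0.022 m and z of basket_pin in the frame of saddle between -0.005 and 0.008 m and contact force between the fingers and basket above 1 N), for 0.2 s.
3. the arm has sunk under the basket and carries it alone (x of basket_pin in the frame of saddle between -0.013 and 0.006 m and y of basket_pin in the frame of saddle between -0.022 and 0.022 m and z of basket_pin in the frame of saddle between -0.005 and 0.008 m and value of joint balancer_arm above 0.03 rad and contact force between the fingers and basket below 0.1 N and contact force between basket and balancer_arm above 2 N), for 0.3 s.
At the end, for the whole second after the job is handed in: The basket hangs on the arm alone, 20 mm or more off the bench: pin middle within x -13..+6, y +-22, z -5..+8 mm of the saddle (arm axes), arm sunk 0.03 to 0.40 rad and under 0.06 rad/s, basket within 0.15 rad of upright and under 30 mm/s (x of basket_pin in the frame of saddle between -0.013 and 0.006 m and y of basket_pin in the frame of saddle between -0.022 and 0.022 m and z of basket_pin in the frame of saddle between -0.005 and 0.008 m and value of joint balancer_arm between 0.03 and 0.4 rad and velocity of joint balancer_arm between -0.06 and 0.06 rad/s and contact force between basket and balancer_arm above 2 N and angle between basket's own z axis and vertical below 0.15 rad and linear speed of basket below 0.03 m/s and height (world z) of basket above 0.02 m); the robot touches nothing.
It fails at once if the arm drops, springs up or is driven fast (over 0.25 rad/s) (velocity of joint balancer_arm above 0.25 rad/s or velocity of joint balancer_arm below -0.25 rad/s).
It fails at once if the arm is forced down beyond 0.40 rad (value of joint balancer_arm above 0.4 rad).
It fails at once if the basket is pressed against the arm with more than 15 N (contact force between basket and balancer_arm above 15 N).
It fails at once if the robot itself pushes on the arm or its stand (over 5 N) (contact force between any of the fingers, the arm and balancer_arm above 5 N or contact force between any of the fingers, the arm and balancer_stand above 5 N).
It fails at once if a bystander is moved by more than 30 mm (distance of any of tape, bolt_b, fitting, pack, bolt from where it was at the start of the episode above 0.03 m).
It also fails if it takes over 61 s, if anything falls off the work surface, if the arm or the gripper's body presses on something with over 40 N, if the wrist force passes 120 N, or if a joint passes its speed limit or range.

ROBOT

A 7-joint arm with a two-finger parallel gripper is mounted at the origin on a cart in front of the work surface, level with it; the furniture and walls round the work are solid. World frame = base frame: x ahead of the robot, y to its left, z up, the work surface at z = 0. Lengths are in m, angles in rad, forces in N, time in s.
With the tool pointing down it reaches from about 0.35 to 0.9 m from the base axis. Payload 19.9 kg.
Tool frame: the origin (TCP) lies at the very end of the fingers, on their centre line; the grasp point (between the pads) lies 19 mm behind it; z points along the fingers, y is the line along which they close (so a half turn about z gives the same grasp; the last joint's range is limited). The gripper opens to 94 mm and grips with 3 to 60 N. Pads are 16 mm wide; open, the fingers measure 119 mm over their backs; the gripper's body (75 mm by 177 mm) begins 78 mm behind the grasp point.
Start: joints at [1.28, 0.417, -0.01, 1.614, 0.005, 1.111, -0.053], TCP at [0.154, -0.606, 0.18] pointing down, gripper open.
Joint ranges: [-2.81, 2.81], [-0.39, 2.02], [-1.27, 1.25], [0.06, 2.57], [-1.19, 4.33], [0.19, 2], [-2.82, 2.82]. Speed limits (rad/s): [1.89, 1.89, 2.39, 2.39, 3.01, 3.01, 3.01].

INTERFACE

Orientations are given as a rotation vector (axis times angle).
In Python, from workcell import bot, cams gives the robot as it stands. The module is installed in compiled form; this text tells all that it offers.
- The arm moves only by the tool play_rows, never from a script. Its argument "plan" is a list of rows, each a list of 7 numbers: the finger opening in m, from 0 to 0.094, then the shift along the world's x, y, z in m, then the turn, a rotation vector about the world's x, y, z in rad. In form: [[grip, tx, ty, tz, ax, ay, az], ...]. A call has 1 to 5 rows; each row shifts and turns the commanded pose from where the row before left it; what a row does not reach is not made up. A row lasts 1/8 s, in which the tool goes at most 62.5 mm and 10.7 degrees, less where a joint would pass 70% of its speed; a pose out of reach is approached as far as the arm can. A call is refused whole if a number of a shift passes 0.0625 or a number of a turn 0.188, either way. A call with a gripper value outside its range is refused whole. The fingers move at their own pace and stop on an object; "squeeze" is the grip in N (left out, the last holds). Time passes only in rows, so rows that do not move let the fingers close. It gives the time, the measured TCP pose, the force, the opening and the grip force at its end, in the units of the state.
- bot.state(): the state, without advancing time (a new reading comes with each control period).
- cams.capture(name): name is "side" or "top" or "wrist"; returns the picture (420x560x3 uint8, blue, green, red); there is no depth.
- cams.camera_params(name): a dict with "K" (3x3 intrinsics, pixels), "D" ([k1, k2, p1, p2, k3] as OpenCV has them; the pictures are not rectified), "R" (3x3) and "t" (3): a world point X has camera coordinates R X + t. Camera axes: x right, y down, z forward; pixel columns grow to the right and rows downward; lengths in m; the calibration is good to about 2 mm. A picture is of the moment at which its call begins: read the wrist's pose just before it. camera_params takes no time and is no camera call; for the wrist camera it gives the pose at the moment of the call.
- bot.finish_job(): hands the job in; it is judged then, once.
Trained networks look in the newest picture that a camera, given by its name, has taken for a name from the list of things; names that differ only in an ending like _2 or _b are one class to them, and where a whole thing is asked for, a point or a joint stands for the part that bears it (a point fixed in the world has none). Each returns a list of dicts, best first, with "confidence" (0 to 1); they miss things now and then, are a little off and sometimes report something else, mostly with a low value. They report only what shows in the picture. A call takes as long as a camera call.
- cams.find_in(camera, target): "location" ([column, row] in pixels, amid what is visible of it).
- cams.landmark_of(camera, target): "location" ([column, row] in pixels: a listed point, or the origin of a listed thing).
The state is a dict: "time": time; "joint_pos": joint angles; "joint_velocities": joint speeds; "joint_torque": joint torques, N m; "ee_pos": TCP position; "tcp_rot": TCP orientation; "contact_force": force on the tool from outside, world axes, zero at the start; "torque": the same for the moment, N m; "width": opening from 0.0 (shut) to 1.0 (fully open); "grasp_force": force on a finger pad.
Only numpy, scipy, OpenCV 4.12 (cv2) and the standard library are available. Lean on these libraries where they do the work, as an engineer would, in place of code of your own. Each camera call takes 0.05 s, during which the arm holds its last target. There are 200 camera calls.

## Working session

There is one attempt and no reset: what is moved stays moved. The work goes in short steps, Python scripts to look and compute and a tool call to move; the robot and the scene stay as the last step left them, time stands still between calls to the robot, and variables do not carry over. Pictures are saved under pics/ and viewed, at most 13 in all, crops included, and the job is handed in when it is done.

Besides the shell and the picture viewer there is one more tool, called after ">>>" in YAML: its name, and indented under it one key for each argument. play_rows: Moves the arm, as the interface text tells. Its arguments: {"type":"object","properties":{"plan":{"type":"array","items":{"type":"array","items":{"type":"number"}}},"squeeze":{"type":"number"}},"required":["plan"]}

```bash
mkdir -p pics; cat > h.py <<'E'
import numpy as np, cv2
from workcell import bot, cams
def P(c): 
    p=cams.camera_params(c); return [np.array(p[k],float) for k in("K","D","R","t")]
def ray(c,px,p=None):
    K,D,R,t=p or P(c); u=cv2.undistortPoints(np.array([[px]],float),K,D)[0,0]
    d=R.T@np.array([u[0],u[1],1]); return -R.T@t,d/np.linalg.norm(d)
def atz(c,px,z):
    o,d=ray(c,px); return o+d*(z-o[2])/d[2]
def tri(l):
    A=np.zeros((3,3));b=np.zeros(3);rs=[ray(*x) for x in l]
    for o,d in rs:
        M=np.eye(3)-np.outer(d,d);A+=M;b+=M@o
    X=np.linalg.solve(A,b); return X,[np.linalg.norm(np.cross(X-o,d)) for o,d in rs]
def proj(c,X):
    K,D,R,t=P(c); return cv2.projectPoints(np.atleast_2d(np.array(X,float)),cv2.Rodrigues(R)[0],t,K,D)[0][:,0]
E
python3 - <<'E'
from h import *
np.set_printoptions(precision=3,suppress=True)
for c in("side","top"):
    cv2.imwrite(f"pics/{c}0.png",cams.capture(c))
pts=["basket","basket_pin","basket_grip","balancer_stand","saddle","fork_entry","keeper","tape","bolt","fitting","pack"]
for n in pts:
    L={}
    for c in("side","top"):
        r=cams.landmark_of(c,n); print(n,c,[(np.round(x["location"],1).tolist(),round(x["confidence"],2)) for x in r[:3]])
        if r: L[c]=r[0]["location"]
    if len(L)==2: print("   tri",*tri(list(L.items())))
print(bot.state())
for c in("side","top"):print(c,-P(c)[2].T@P(c)[3])
E
```

```text
basket side [([251.1, 308.4], 0.63)]
basket top [([304.3, 260.6], 0.67)]
   tri [0.462 0.103 0.009] [np.float64(0.0005758172375853945), np.float64(0.0005758172375856696)]
basket_pin side [([248.5, 262.9], 0.87), ([323.2, 290.8], 0.25)]
basket_pin top [([307.5, 245.6], 0.79)]
   tri [0.463 0.102 0.136] [np.float64(0.00349084396926701), np.float64(0.003490843969266941)]
basket_grip side [([249.9, 241.1], 0.9), ([312.5, 265.2], 0.54), ([293.5, 215.6], 0.39)]
basket_grip top [([306.3, 242.0], 0.8), ([302.0, 267.2], 0.19)]
   tri [0.463 0.107 0.182] [np.float64(0.002679909173074007), np.float64(0.0026799091730740155)]
balancer_stand side [([289.4, 216.4], 0.68), ([249.0, 308.8], 0.45)]
balancer_stand top [([219.3, 171.9], 0.87), ([231.8, 201.9], 0.62)]
   tri [0.671 0.413 0.008] [np.float64(0.0071487386649743065), np.float64(0.007148738664973978)]
saddle side [([233.5, 157.9], 0.73), ([335.9, 290.2], 0.34)]
saddle top [([231.4, 201.8], 0.73)]
   tri [0.489 0.305 0.266] [np.float64(0.002528536209812715), np.float64(0.002528536209812687)]
fork_entry side [([228.0, 152.2], 0.89)]
fork_entry 
[... 984 characters left out ...]
([334.4, 341.7], 0.25)]
pack top [([283.5, 201.2], 0.74)]
   tri [0.633 0.201 0.006] [np.float64(0.0037437283338080008), np.float64(0.0037437283338081478)]
{'time': 1.2, 'joint_pos': array([ 1.279,  0.417, -0.01 ,  1.614,  0.005,  1.111, -0.053]), 'joint_velocities': array([-0.001, -0.001,  0.001,  0.002, -0.   ,  0.001, -0.   ]), 'joint_torque': array([  0.002, -85.101,   0.639, -42.628,  -0.049,   0.014,   0.   ]), 'ee_pos': array([ 0.155, -0.606,  0.18 ]), 'tcp_rot': array([-3.117, -0.391,  0.   ]), 'contact_force': array([-0.045,  0.051, -0.062]), 'torque': array([-0.03 ,  0.067, -0.036]), 'grasp_force': 0.0, 'width': 0.997832509577459}
side [ 0.312 -0.491  0.647]
top [0.04  0.094 1.434]
```

View pics/side0.png

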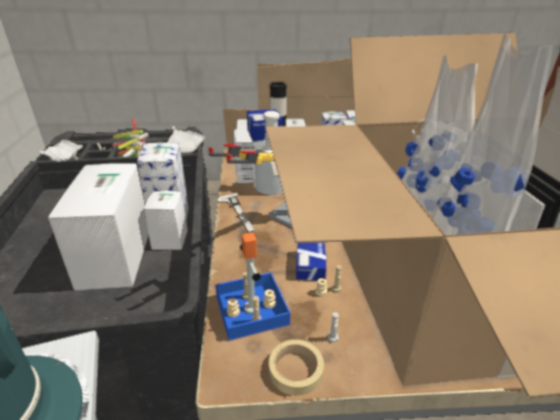

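View pics/top0.png

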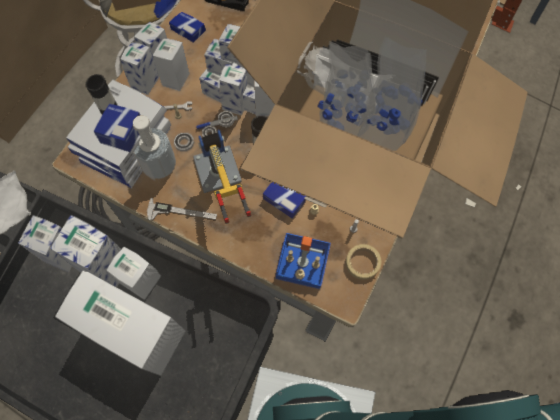

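The side and top pictures show the basket at about (250,308) side and (303,262) top. The orange grip is at about (249,243) side. The yellow arm with its red-tipped fork is at about (225,185) top, with the tip at about (237,215), pointing toward the robot. The detections agree with this. Next I'll swing over to the basket for a close look.

```bash
python3 - <<'E'
from h import *
np.set_printoptions(precision=3,suppress=True)
n=16; th=np.radians(np.linspace(-75.7,12.4,n+1)); r=np.linspace(.625,.45,n+1); z=np.linspace(.18,.34,n+1)
X=np.c_[r*np.cos(th),r*np.sin(th),z]; print(np.diff(X,axis=0).round(3).tolist(), th[1]-th[0])
for c,nm,px,zz in [("top","saddle",[231.4,201.8],.2746),("side","saddle",[233.5,157.9],.2746),("top","entry",[234.9,208.2],.2855),("side","entry",[228,152.2],.2855),("top","keeper",[230.5,205.6],.2897),("side","keeper",[230.1,149.1],.2897),("top","stand",[219.3,171.9],0)]: print(nm,c,atz(c,px,zz))
E
```

```text
[[0.054, 0.028, 0.01], [0.05, 0.033, 0.01], [0.046, 0.037, 0.01], [0.041, 0.04, 0.01], [0.036, 0.043, 0.01], [0.031, 0.046, 0.01], [0.026, 0.048, 0.01], [0.02, 0.049, 0.01], [0.015, 0.05, 0.01], [0.01, 0.05, 0.01], [0.005, 0.05, 0.01], [-0.0, 0.049, 0.01], [-0.005, 0.048, 0.01], [-0.01, 0.046, 0.01], [-0.014, 0.044, 0.01], [-0.018, 0.041, 0.01]] 0.09610219193793768
saddle top [0.488 0.303 0.275]
saddle side [0.482 0.286 0.275]
entry top [0.47  0.289 0.286]
entry side [0.473 0.294 0.285]
keeper top [0.473 0.3   0.29 ]
keeper side [0.479 0.299 0.29 ]
stand top [0.682 0.415 0.   ]
```

```bash
python3 - <<'E'
from h import *
for a,b in [((447,236),(428,170)),((290,238),(248,168)),((447,236),(410,235)),((290,238),(408,234)),((268,128),(248,168)),((447,236),(408,234))]:
    print(a,b,*tri([("side",a),("top",b)]))
print(proj("top",[[.155,-.606,.18],[.5,-.2,.25],[.45,.1,.34]]), proj("side",[[.155,-.606,.18],[.5,-.2,.25],[.45,.1,.34]]))
E
```

```text
(447, 236) (428, 170) [ 0.66487426 -0.14933296  0.32383042] [np.float64(0.007196003557240379), np.float64(0.007196003557240451)]
(290, 238) (248, 168) [0.66876506 0.32845639 0.01009641] [np.float64(0.03748001323028626), np.float64(0.03748001323028604)]
(447, 236) (410, 235) [ 0.55299468 -0.16396058  0.34108749] [np.float64(0.08210066815442414), np.float64(0.08210066815442402)]
(290, 238) (408, 234) [ 0.46657867 -0.11290809  0.34832895] [np.float64(0.0061625268536885484), np.float64(0.006162526853688543)]
(268, 128) (248, 168) [0.55718025 0.2762162  0.33619885] [np.float64(0.00041921827730381745), np.float64(0.0004192182773036919)]
(447, 236) (408, 234) [ 0.55634397 -0.16001871  0.33752293] [np.float64(0.08268883480260199), np.float64(0.08268883480260218)]
[[558.42517422 413.1388844 ]
 [433.98541601 244.40686541]
 [312.60579503 224.81489644]] [[-386.71255138 3018.72526174]
 [ 343.0054685   334.97731658]
 [ 239.18868627  170.21454641]]
```

```bash
python3 - <<'E'
from h import *
n=20; th=np.radians(np.linspace(-75.7,12.4,n+1)); r=np.linspace(.625,.45,n+1)
X=np.c_[r*np.cos(th),r*np.sin(th)]; print(np.diff(X,axis=0).round(3).tolist(), th[1]-th[0])
i=cv2.imread("pics/side0.png")[190:350,190:350]; j=cv2.imread("pics/top0.png")[120:300,180:340]
cv2.imwrite("pics/c0.png",np.hstack([cv2.resize(i,(400,400),interpolation=2),cv2.resize(j,(400,400),interpolation=2)]))
E
```

```text
[[0.043, 0.022], [0.041, 0.025], [0.038, 0.028], [0.035, 0.03], [0.032, 0.032], [0.029, 0.034], [0.026, 0.036], [0.023, 0.038], [0.019, 0.039], [0.016, 0.039], [0.013, 0.04], [0.009, 0.04], [0.006, 0.04], [0.002, 0.04], [-0.001, 0.039], [-0.004, 0.038], [-0.007, 0.037], [-0.01, 0.036], [-0.012, 0.035], [-0.015, 0.033]] 0.0768817535503501
```

View pics/c0.png

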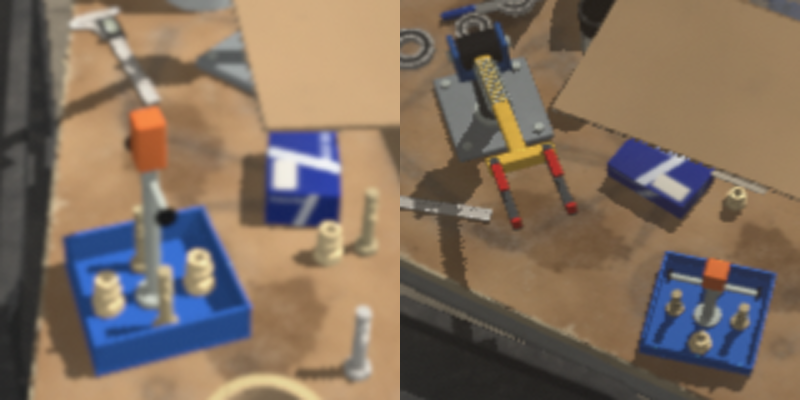

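The crop shows the pin running across in the top view from about (288,244) to (323,251), so it lies roughly along world y. The flap roofs x > 0.5 at z ≈ 0.34, so I'll travel high and close the gripper along the pin.

>>> play_rows:
  plan:
    - [0.094, 0.043, 0.022, 0.03, 0, 0, -0.02]
    - [0.094, 0.041, 0.025, 0.03, 0, 0, -0.02]
    - [0.094, 0.038, 0.028, 0.03, 0, 0, -0.02]
    - [0.094, 0.035, 0.03, 0.03, 0, 0, -0.02]
    - [0.094, 0.032, 0.032, 0.03, 0, 0, -0.02]

```text
time: 1.82
ee_pos: [0.3446, -0.4674, 0.3313]
tcp_rot: [3.133, 0.234, 0.0]
contact_force: [0.5, -0.7, -0.5]
width: 1.002
grasp_force: 0.0
```

>>> play_rows:
  plan:
    - [0.094, 0.029, 0.034, 0.03, 0, 0, -0.02]
    - [0.094, 0.026, 0.036, 0.03, 0, 0, -0.02]
    - [0.094, 0.023, 0.038, 0.02, 0, 0, -0.02]
    - [0.094, 0.019, 0.039, 0, 0, 0, -0.02]
    - [0.094, 0.016, 0.039, 0, 0, 0, -0.02]

```text
time: 2.45
ee_pos: [0.4571, -0.2811, 0.4104]
tcp_rot: [3.14, 0.078, 0.0]
contact_force: [1.2, 0.1, 1.1]
width: 1.002
grasp_force: 0.0
```

>>> play_rows:
  plan:
    - [0.094, 0.013, 0.04, 0, 0, 0, -0.02]
    - [0.094, 0.009, 0.04, 0, 0, 0, -0.02]
    - [0.094, 0.006, 0.04, 0, 0, 0, -0.02]
    - [0.094, 0.002, 0.04, 0, 0, 0, -0.02]
    - [0.094, -0.001, 0.039, 0, 0, 0, -0.02]

```text
time: 3.08
ee_pos: [0.4854, -0.0821, 0.4103]
tcp_rot: [-3.141, 0.079, -0.0]
contact_force: [-0.1, 0.4, -0.1]
width: 1.0
grasp_force: 0.0
```

>>> play_rows:
  plan:
    - [0.094, -0.004, 0.038, 0, 0, 0, -0.02]
    - [0.094, -0.007, 0.037, 0, 0, 0, -0.02]
    - [0.094, -0.01, 0.036, 0, 0, 0, -0.02]
    - [0.094, -0.012, 0.035, 0, 0, 0, -0.02]
    - [0.094, -0.015, 0.033, 0, 0, 0, -0.02]

```text
time: 3.7
ee_pos: [0.4369, 0.0966, 0.4103]
tcp_rot: [-3.133, 0.236, -0.0]
contact_force: [0.1, -0.7, 0.4]
width: 1.002
grasp_force: 0.0
```

```bash
python3 - <<'E'
from h import *
np.set_printoptions(precision=3,suppress=True)
s=bot.state();print(s["time"],s["ee_pos"],s["tcp_rot"],s["joint_pos"],s["contact_force"])
cv2.imwrite("pics/w1.png",cams.capture("wrist")); p=P("wrist"); print("cam",-p[2].T@p[3])
for n,z in [("basket_pin",.135),("basket_grip",.175),("basket",0),("saddle",.2746),("fork_entry",.2855),("keeper",.2897)]:
    for x in cams.landmark_of("wrist",n)[:2]: print(n,np.round(x["location"],1),round(x["confidence"],2),atz("wrist",x["location"],z))
a,b=atz("top",[288,243.8],.135),atz("top",[323.2,251.4],.135);print(a,b)
E
```

```text
3.7 [0.437 0.097 0.41 ] [-3.133  0.236 -0.   ] [ 0.293 -0.034 -0.555  1.646 -0.018  1.524 -1.983] [ 0.065 -0.739  0.45 ]
cam [0.512 0.089 0.615]
basket_pin [269.2 165.2] 0.66 [0.456 0.112 0.135]
basket_grip [272.3 166. ] 0.72 [0.46  0.104 0.175]
basket [271.5 155.1] 0.82 [0.46  0.108 0.   ]
saddle [ 92.  174.8] 0.63 [0.495 0.3   0.275]
saddle [108.7 196.3] 0.39 [0.468 0.288 0.275]
fork_entry [108.8 197.7] 0.89 [0.468 0.282 0.285]
keeper [ 93.1 186.3] 0.93 [0.483 0.293 0.29 ]
[0.46  0.154 0.135] [0.46  0.059 0.135]
```

View pics/w1.png

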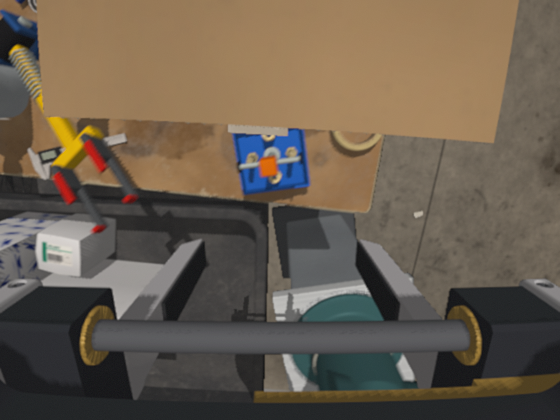

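```bash
python3 - <<'E'
from h import *
np.set_printoptions(precision=4,suppress=True)
print("pin",atz("wrist",[240,165],.135),atz("wrist",[300,158],.135))
for w,t,s in [((40,118),(248,168),(268,128)),((495,143),(408,234),(290,238))]:
    print("flap",*tri([("wrist",w),("top",t)]),*tri([("wrist",w),("top",t),("side",s)]))
for w,t in [((100,229),(226.4,220)),((130,199),(248.8,213))]:
    print("lip",*tri([("wrist",w),("top",t)]),atz("wrist",w,.2975),atz("top",t,.2975))
for n,w,t,s in [("saddle",(92,174.8),(231.4,201.8),(233.5,157.9)),("entry",(108.8,197.7),(234.9,208.2),(228,152.2)),("keeper",(93.1,186.3),(230.5,205.6),(230.1,149.1)),("grip",(272.3,166),(306.3,242),(249.9,241.1)),("pin",(269.2,165.2),(307.5,245.6),(248.5,262.9))]:
    print(n,*tri([("wrist",w),("top",t),("side",s)]))
E
```

```text
pin [0.4647 0.1526 0.135 ] [0.4613 0.0596 0.135 ]
flap [0.5497 0.2743 0.3588] [np.float64(0.0036335133792255296), np.float64(0.00363351337922548)] [0.5563 0.2807 0.3396] [np.float64(0.0089031797752044), np.float64(0.004955716897643371), np.float64(0.005115135825814761)]
flap [ 0.4745 -0.1126  0.3365] [np.float64(0.004485276020382661), np.float64(0.004485276020382678)] [ 0.4701 -0.1092  0.3419] [np.float64(0.004433662517976132), np.float64(0.007525834248959309), np.float64(0.007330818317690593)]
lip [0.435  0.3003 0.2897] [np.float64(0.00010388762199881824), np.float64(0.00010388762199879404)] [0.4368 0.295  0.2975] [0.4324 0.299  0.2975]
lip [0.4634 0.2534 0.293 ] [np.float64(0.0007314762540629259), np.float64(0.0007314762540629711)] [0.4645 0.2516 0.2975] [0.4612 0.2521 0.2975]
saddle [0.4912 0.3062 0.2646] [np.float64(0.0031014623656700755), np.float64(0.001505019989647274), np.float64(0.0042256662095570535)]
entry [0.4693 0.2852 0.288 ] [np.float64(0.004571013901301123), np.float64(0.003463005362317769), np.float64(0.0024919234702688343)]
keeper [0.479  0.3    0.2853] [np.float64(0.005097456689221479), np.float64(0.004593675725120545), np.float64(0.0038380894864185715)]
grip [0.462  0.1043 0.1845] [np.float64(0.002926142961828822), np.float64(0.0038726098804371606), np.float64(0.002832344822812672)]
pin [0.4612 0.1045 0.1363] [np.float64(0.004883959792781236), np.float64(0.005385523565730128), np.float64(0.0029640785606989124)]
```

>>> play_rows:
  plan:
    - [0.094, 0.005, 0, 0, 0, 0, 0.18]
    - [0.094, 0, 0, 0, 0, 0, 0.18]
    - [0.094, 0, 0, 0, 0, 0, 0.18]
    - [0.094, 0, 0, 0, 0, 0, 0.18]
    - [0.094, 0, 0, 0, 0, 0, 0.18]

```text
time: 4.68
ee_pos: [0.4428, 0.0946, 0.4101]
tcp_rot: [-2.92, -1.157, 0.001]
contact_force: [-0.2, -0.0, 1.0]
width: 1.002
grasp_force: 0.0
```

>>> play_rows:
  plan:
    - [0.094, 0, 0, 0, 0, 0, 0.18]
    - [0.094, 0, 0, 0, 0, 0, 0.18]
    - [0.094, 0, 0, 0, 0, 0, 0.18]
    - [0.094, 0, 0, 0, 0, 0, 0.18]
    - [0.094, 0, 0, 0, 0, 0, 0.18]

```text
time: 5.3
ee_pos: [0.4428, 0.0946, 0.4101]
tcp_rot: [-2.126, -2.312, 0.0]
contact_force: [0.3, 0.4, 0.1]
width: 0.996
grasp_force: 0.0
```

>>> play_rows:
  plan:
    - [0.094, 0, 0, 0, 0, 0, 0.18]
    - [0.094, 0, 0, 0, 0, 0, 0.18]
    - [0.094, 0, 0, 0, 0, 0, 0.18]
    - [0.094, 0, 0, 0, 0, 0, 0.18]
    - [0.094, 0, 0, 0, 0, 0, 0.18]

```text
time: 5.92
ee_pos: [0.4428, 0.0946, 0.4101]
tcp_rot: [-0.909, -3.007, 0.0]
contact_force: [-0.3, -0.3, 0.9]
width: 0.999
grasp_force: 0.0
```

```bash
python3 - <<'E'
from h import *
np.set_printoptions(precision=3,suppress=True)
s=bot.state();print(s["time"],s["ee_pos"],s["tcp_rot"],s["joint_pos"],s["contact_force"])
cv2.imwrite("pics/w2.png",cams.capture("wrist")); p=P("wrist"); print("cam",-p[2].T@p[3])
for n,z in [("basket_pin",.135),("basket_grip",.175),("basket",0),("saddle",.2746),("fork_entry",.2855),("keeper",.2897)]:
    for x in cams.landmark_of("wrist",n)[:2]: print(n,np.round(x["location"],1),round(x["confidence"],2),atz("wrist",x["location"],z))
E
```

```text
5.925 [0.443 0.095 0.41 ] [-0.909 -3.007  0.   ] [ 0.254 -0.022 -0.516  1.637 -0.011  1.524  0.722] [-0.332 -0.281  0.929]
cam [0.379 0.136 0.614]
basket_pin [293.8 182.6] 0.67 [0.463 0.106 0.135]
basket_grip [293.5 186.4] 0.86 [0.46  0.105 0.175]
basket [293.3 171.8] 0.68 [0.467 0.109 0.   ]
saddle [333.5 235.5] 0.27 [0.516 0.119 0.275]
keeper [463.2 125.2] 0.77 [0.483 0.296 0.29 ]
```

View pics/w2.png

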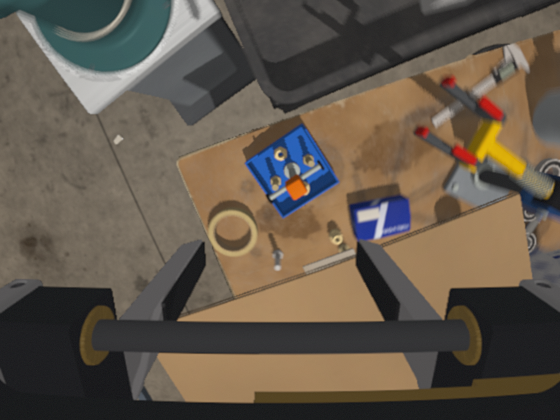

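```bash
python3 - <<'E'
from h import *
i=cv2.imread("pics/w2.png"); j=cv2.imread("pics/top0.png")
cv2.imwrite("pics/c1.png",np.hstack([cv2.resize(i[115:225,235:345],(400,400),interpolation=2),cv2.resize(i[60:170,405:515],(400,400),interpolation=2)]))
E
```

```text
(no output)
```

View pics/c1.png

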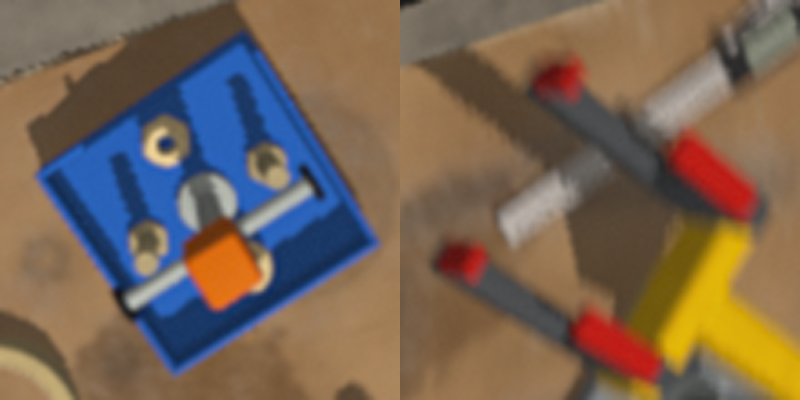

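```bash
cat >> h.py <<'E'
def fitarm(obs,x0=(.677,.417,.56),z=.19,slope=.36):
    """obs: list of (camparams,px,(armx from hinge toward tip, y, z)). fit hinge xy,yaw"""
    from scipy.optimize import least_squares
    def pt(q,m,):
        c,s=np.cos(slope),np.sin(slope); h=m[0]*c-m[2]*s; zz=z+m[0]*s+m[2]*c
        return np.array([q[0]-h*np.cos(q[2])-m[1]*np.sin(q[2]),q[1]-h*np.sin(q[2])+m[1]*np.cos(q[2]),zz])
    def res(q):
        r=[]
        for (K,D,R,t),px,m in obs:
            r+=list(cv2.projectPoints(pt(q,m)[None],cv2.Rodrigues(R)[0],t,K,D)[0].ravel()-px)
        return r
    f=least_squares(res,x0,loss="soft_l1"); q=f.x
    return q,np.array(res(q)).reshape(-1,2),pt(q,(.24,0,0))
E
python3 - <<'E'
from h import *
np.set_printoptions(precision=4,suppress=True)
a,b=atz("wrist",[269.4,198.05],.135),atz("wrist",[321.6,165.9],.135);v=b-a;print("pin",a,b,(a+b)/2,np.linalg.norm(v),np.degrees(np.arctan2(v[1],v[0])))
w,t=P("wrist"),P("top")
obs=[(w,(448.5,81.2),(.292,.027,.005)),(w,(422,132),(.292,-.027,.005)),(w,(483.4,101.3),(.252,.027,.014)),(w,(457.3,150.8),(.252,-.027,.014)),
(t,(226.4,220),(.292,.027,.005)),(t,(248.8,213),(.292,-.027,.005)),(t,(231.4,201.8),(.24,0,0)),(t,(234.9,208.2),(.271,0,0)),(w,(463.2,125.2),(.254,0,.011))]
q,r,s=fitarm(obs);print(q,np.degrees(q[2]),s);print(r)
q,r,s=fitarm(obs[:4]+obs[8:]);print("wrist only",q,np.degrees(q[2]),s)
E
```

```text
pin [0.4617 0.0608 0.135 ] [0.4649 0.1565 0.135 ] [0.4633 0.1087 0.135 ] 0.09578791248449814 88.11374970285513
[0.6818 0.4188 0.5505] 31.543924335547004 [0.4904 0.3013 0.2745]
[[ 1.7509  0.5592]
 [ 1.2084  0.5521]
 [-3.1019 -0.2835]
 [-3.8671 -1.3827]
 [ 0.1063 -1.5997]
 [-0.3109 -1.4245]
 [ 1.0586 -0.5273]
 [ 0.7442  1.9675]
 [ 0.1488 -0.9677]]
wrist only [0.6821 0.4185 0.5498] 31.50024937898165 [0.4906 0.3012 0.2745]
```

>>> play_rows:
  plan:
    - [0.094, 0.01, 0.004, 0, 0, 0, 0.186]
    - [0.094, 0.01, 0.004, 0, 0, 0, 0.186]
    - [0.094, 0, 0.003, 0, 0, 0, 0.186]
    - [0.094, 0, 0, -0.02, 0, 0, 0]
    - [0.094, 0, 0, -0.05, 0, 0, 0]

```text
time: 6.9
ee_pos: [0.4635, 0.1067, 0.3406]
tcp_rot: [0.056, 3.138, 0.001]
contact_force: [1.8, -0.1, -0.8]
width: 0.999
grasp_force: 0.0
```

>>> play_rows:
  plan:
    - [0.094, 0, 0, -0.05, 0, 0, 0]
    - [0.094, 0, 0, -0.04, 0, 0, 0]
    - [0.094, 0, 0, -0.02, 0, 0, 0]
    - [0.094, 0, 0, 0, 0, 0, 0]
    - [0.094, 0, 0, 0, 0, 0, 0]

```text
time: 7.52
ee_pos: [0.463, 0.1065, 0.2312]
tcp_rot: [0.054, 3.14, 0.0]
contact_force: [0.3, -0.6, 1.0]
width: 1.001
grasp_force: 0.0
```

```bash
python3 - <<'E'
from h import *
np.set_printoptions(precision=3,suppress=True)
s=bot.state();print(s["time"],s["ee_pos"],s["tcp_rot"],s["joint_pos"],s["contact_force"])
cv2.imwrite("pics/w3.png",cams.capture("wrist")); p=P("wrist"); print("cam",-p[2].T@p[3])
for n,z in [("basket_pin",.135),("basket_grip",.175),("basket",0)]:
    for x in cams.landmark_of("wrist",n)[:2]: print(n,np.round(x["location"],1),round(x["confidence"],2),atz("wrist",x["location"],z))
E
```

```text
7.525 [0.463 0.107 0.231] [0.054 3.14  0.   ] [ 0.215  0.124 -0.546  1.896  0.071  1.139  1.179] [ 0.315 -0.572  1.043]
cam [0.386 0.109 0.435]
basket_pin [282.6 204.1] 0.78 [0.463 0.108 0.135]
basket_grip [283.4 214.4] 0.95 [0.462 0.109 0.175]
basket_grip [280.2 206.1] 0.66 [0.454 0.106 0.175]
basket [280.1 179.3] 0.59 [0.46  0.106 0.   ]
```

View pics/w3.png

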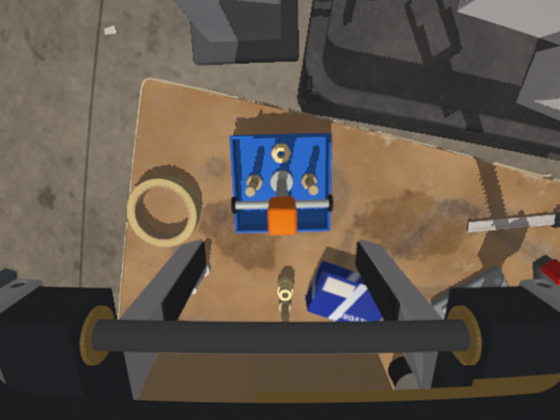

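>>> play_rows:
  plan:
    - [0.094, 0, 0.001, -0.03, 0, 0, 0]
    - [0.094, 0, 0, -0.025, 0, 0, 0]
    - [0.094, 0, 0, -0.014, 0, 0, 0]
    - [0.07, 0, 0, 0, 0, 0, 0]
    - [0.05, 0, 0, 0, 0, 0, 0]
  squeeze: 30

```text
time: 8.35
ee_pos: [0.463, 0.1076, 0.1621]
tcp_rot: [0.053, 3.14, 0.0]
contact_force: [-0.1, -0.1, 0.5]
width: 0.824
grasp_force: 0.0
```

>>> play_rows:
  plan:
    - [0.03, 0, 0, 0, 0, 0, 0]
    - [0.015, 0, 0, 0, 0, 0, 0]
    - [0.0, 0, 0, 0, 0, 0, 0]
    - [0.0, 0, 0, 0, 0, 0, 0]
    - [0.0, 0, 0, 0, 0, 0, 0]
  squeeze: 30

```text
time: 8.98
ee_pos: [0.4625, 0.1074, 0.1612]
tcp_rot: [0.053, 3.141, -0.0]
contact_force: [0.4, 0.3, 0.7]
width: 0.286
grasp_force: 0.0
```

>>> play_rows:
  plan:
    - [0.0, 0, 0, 0, 0, 0, 0]
    - [0.0, 0, 0, 0, 0, 0, 0]
    - [0.0, 0, 0, 0, 0, 0, 0]
  squeeze: 30

```text
time: 9.35
ee_pos: [0.4625, 0.1075, 0.1612]
tcp_rot: [0.053, 3.141, 0.0]
contact_force: [1.5, 1.0, -2.1]
width: 0.25
grasp_force: 29.9
```

>>> play_rows:
  plan:
    - [0.0, 0, 0, 0.004, 0, 0, 0]
    - [0.0, 0, 0, 0.01, 0, 0, 0]
    - [0.0, 0, 0, 0.015, 0, 0, 0]
    - [0.0, 0, 0, 0.015, 0, 0, 0]
    - [0.0, 0, 0, 0.015, 0, 0, 0]

```text
time: 9.98
ee_pos: [0.4626, 0.1075, 0.2216]
tcp_rot: [0.053, 3.14, -0.0]
contact_force: [-0.3, 0.2, -5.2]
width: 0.253
grasp_force: 29.9
```

>>> play_rows:
  plan:
    - [0.0, 0, 0, 0.015, 0, 0, 0]
    - [0.0, 0, 0, 0.01, 0, 0, 0]
    - [0.0, 0, 0, 0, 0, 0, 0]
    - [0.0, 0, 0, 0, 0, 0, 0]

```text
time: 10.48
ee_pos: [0.4622, 0.1073, 0.2448]
tcp_rot: [-0.053, -3.14, 0.0]
contact_force: [-0.8, 0.8, -5.6]
width: 0.255
grasp_force: 29.9
```

```bash
python3 - <<'E'
from h import *
c=np.array([.3805,.2338]);a=np.radians(31.5);R=np.array([[np.cos(a),-np.sin(a)],[np.sin(a),np.cos(a)]])
P8=[[*(c+R@[x,y]),.18] for x in(-.065,.065) for y in(-.065,.065)]
for n in("top","side"):
    i=cv2.imread(f"pics/{n}0.png")
    p=proj(n,P8); print(n,p.round().tolist())
    cv2.polylines(i,[p[[0,1,3,2]].astype(np.int32)],True,(0,255,0),1); cv2.imwrite(f"pics/o_{n}.png",i)
cv2.imwrite("pics/o.png",np.hstack([cv2.resize(cv2.imread("pics/o_top.png")[100:400,0:400],(400,300)),cv2.imread("pics/o_side.png")[100:400,0:400]]))
E
```

```text
top [[283.0, 277.0], [233.0, 293.0], [267.0, 230.0], [218.0, 245.0]]
side [[191.0, 242.0], [149.0, 218.0], [238.0, 214.0], [198.0, 194.0]]
```

View pics/o.png

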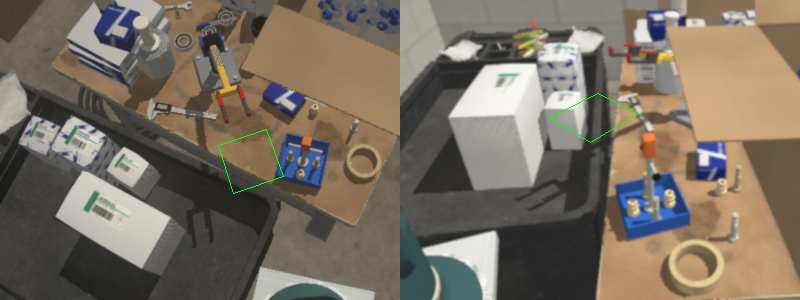

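>>> play_rows:
  plan:
    - [0.0, -0.015, 0.01, 0.02, 0, 0, 0.08]
    - [0.0, -0.018, 0.022, 0.025, 0, 0, 0.12]
    - [0.0, -0.018, 0.03, 0.025, 0, 0, 0.14]
    - [0.0, -0.018, 0.032, 0.02, 0, 0, 0.14]
    - [0.0, -0.012, 0.022, 0.006, 0, 0, 0.08]

```text
time: 11.1
ee_pos: [0.3808, 0.2248, 0.3417]
tcp_rot: [-0.823, 3.031, -0.0]
contact_force: [1.1, -0.0, -6.4]
width: 0.251
grasp_force: 30.0
```

>>> play_rows:
  plan:
    - [0.0, 0, 0.01, 0, 0, 0, 0.02]
    - [0.0, 0, 0, 0, 0, 0, 0]
    - [0.0, 0, 0, 0, 0, 0, 0]

```text
time: 11.48
ee_pos: [0.3819, 0.2323, 0.3404]
tcp_rot: [0.843, -3.025, 0.0]
contact_force: [-0.4, -1.2, -7.1]
width: 0.254
grasp_force: 30.0
```

```bash
python3 - <<'E'
from h import *
np.set_printoptions(precision=4,suppress=True)
s=bot.state();print(s["time"],s["ee_pos"],s["tcp_rot"],s["joint_pos"],s["contact_force"])
L={}
for c in("wrist","top","side"):
    cv2.imwrite(f"pics/{c}4.png",cams.capture(c))
    for n in("basket_pin","basket_grip","saddle","fork_entry","keeper"):
        r=cams.landmark_of(c,n)
        for x in r[:1]:
            print(c,n,np.round(x["location"],1),round(x["confidence"],2)); L.setdefault(n,[]).append((c,x["location"]))
for n in L:
    if len(L[n])>1: print(n,*tri(L[n]))
a=cv2.imread("pics/wrist4.png"); b=cv2.imread("pics/top4.png")[120:300,160:340];d=cv2.imread("pics/side4.png")[120:300,170:350]
cv2.imwrite("pics/m4.png",np.hstack([cv2.resize(a,(400,300)),cv2.resize(b,(400,400),interpolation=2)[:300]]))
cv2.imwrite("pics/m4.png",np.vstack([cv2.imread("pics/m4.png"),np.hstack([cv2.resize(d,(300,300),interpolation=2),np.zeros((300,500,3),np.uint8)])]))
E
```

```text
11.475 [0.3819 0.2323 0.3404] [ 0.8429 -3.0248  0.0002] [ 0.0983 -0.0118 -0.6988  1.7762 -0.0081  1.3759  1.5155] [-0.4355 -1.2244 -7.1287]
wrist basket_pin [278.1 225.9] 0.7
wrist basket_grip [280.5 245.7] 0.65
wrist keeper [197.2 275.9] 0.69
side basket_pin [187.2 156.7] 0.85
side basket_grip [182.2 135.9] 0.95
side saddle [234.3 156.8] 0.61
side fork_entry [228. 153.] 0.63
side keeper [233.6 152.4] 0.83
basket_pin [0.381  0.2305 0.3169] [np.float64(0.0002966445904579061), np.float64(0.0002966445904578994)]
basket_grip [0.3781 0.2316 0.3594] [np.float64(0.0015759800529259807), np.float64(0.0015759800529260915)]
keeper [0.457  0.1967 0.3244] [np.float64(0.007809520347982095), np.float64(0.007809520347982081)]
```

View pics/m4.png

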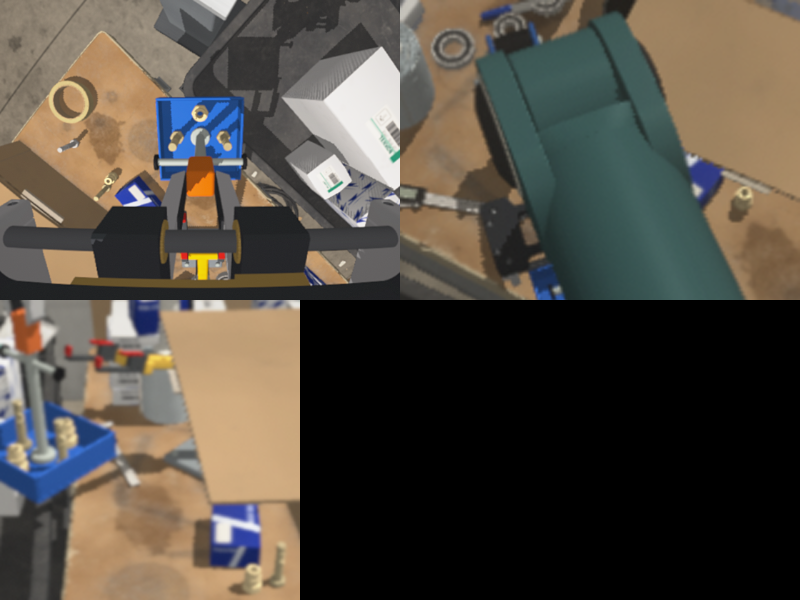

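>>> play_rows:
  plan:
    - [0.0, 0.012, 0.0075, 0.003, 0, 0, 0.006]
    - [0.0, 0.02, 0.013, 0, 0, 0, 0]
    - [0.0, 0.02, 0.013, 0, 0, 0, 0]
    - [0.0, 0.02, 0.0125, 0, 0, 0, 0]
    - [0.0, 0.0115, 0.0075, 0, 0, 0, 0]

```text
time: 13.0
ee_pos: [0.4663, 0.2877, 0.3438]
tcp_rot: [0.856, -3.022, -0.001]
contact_force: [-0.8, 0.1, -6.2]
width: 0.248
grasp_force: 30.0
```

>>> play_rows:
  plan:
    - [0.0, 0, 0, 0, 0, 0, 0]
    - [0.0, 0, 0, 0, 0, 0, 0]

```text
time: 13.25
ee_pos: [0.4646, 0.2868, 0.3442]
tcp_rot: [0.857, -3.022, 0.0]
contact_force: [-0.7, -0.6, -6.3]
width: 0.255
grasp_force: 30.0
```

```bash
python3 - <<'E'
from h import *
np.set_printoptions(precision=4,suppress=True)
s=bot.state();print(s["time"],s["ee_pos"],s["tcp_rot"],s["contact_force"])
for c in("wrist","side"):
    cv2.imwrite(f"pics/{c}5.png",cams.capture(c))
    for n in("basket_pin","basket_grip","saddle","fork_entry","keeper"):
        for x in cams.landmark_of(c,n)[:1]:
            print(c,n,np.round(x["location"],1),round(x["confidence"],2))
print("side expect pin, entry, saddle",proj("side",[s["ee_pos"]-[0,0,.0262],[.4657,.2861,.2855],[.4904,.3013,.2745]]))
a=cv2.imread("pics/wrist5.png"); d=cv2.imread("pics/side5.png")[90:230,160:300]
cv2.imwrite("pics/m5.png",np.hstack([cv2.resize(a[240:400,200:360],(400,400),interpolation=2),cv2.resize(d,(400,400),interpolation=2)]))
E
```

```text
13.25 [0.4646 0.2868 0.3442] [ 0.8567 -3.0223  0.0005] [-0.7234 -0.6126 -6.3184]
wrist basket_pin [279.  228.8] 0.76
wrist basket_grip [280.4 244. ] 0.69
wrist keeper [280.9 242.6] 0.32
side basket_pin [223.6 140.3] 0.81
side basket_grip [222.1 143.4] 0.61
side saddle [234.9 157.5] 0.93
side fork_entry [226.6 152. ] 0.82
side keeper [234.  150.1] 0.66
side expect pin, entry, saddle [[223.8754 139.7458]
 [225.5103 154.2131]
 [235.3888 154.5545]]
```

View pics/m5.png

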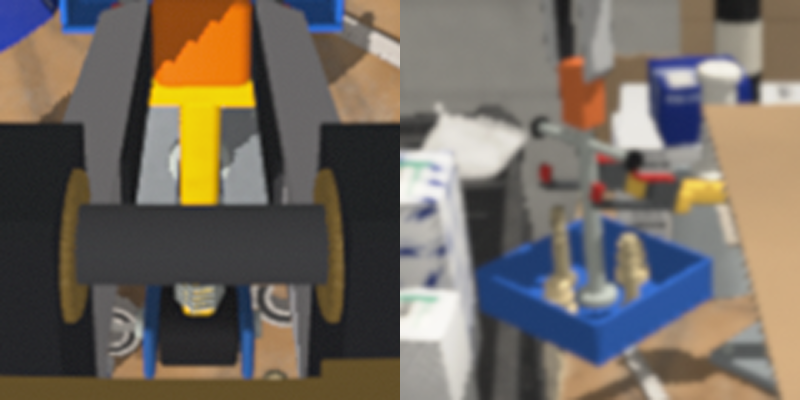

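```bash
python3 - <<'E'
from h import *
np.set_printoptions(precision=1,suppress=True)
def pt(m,q=(.6818,.4188,.5505),s=.36):
    c,k=np.cos(s),np.sin(s);h=m[0]*c-m[2]*k
    return [q[0]-h*np.cos(q[2])-m[1]*np.sin(q[2]),q[1]-h*np.sin(q[2])+m[1]*np.cos(q[2]),.19+m[0]*k+m[2]*c]
M=[(.292,.027,.003),(.292,-.027,.003),(.254,.027,.0135),(.254,-.027,.0135),(.238,-.027,.0135)]
uv=proj("side",[pt(m) for m in M]); print(uv, (uv-[160,90])*400/140+[400,0])
im=cv2.imread("pics/side5.png"); hs=cv2.cvtColor(im,cv2.COLOR_BGR2HSV)
m=((hs[...,0]<6)|(hs[...,0]>174))&(hs[...,1]>140)&(hs[...,2]>60)
n,l,st,ce=cv2.connectedComponentsWithStats(m.astype(np.uint8))
for i in range(1,n):
    if st[i,4]>5 and 190<ce[i,0]<270 and 120<ce[i,1]<180: print(st[i],ce[i])
E
```

```text
[[209.8 149.1]
 [227.9 156.2]
 [223.4 145. ]
 [241.3 151.7]
 [246.3 151.9]] [[542.3 168.9]
 [594.1 189.1]
 [581.  157.1]
 [632.4 176.2]
 [646.6 176.8]]
[210 148   2   5   9] [210.4 150.2]
[242 150  13   4  26] [248.1 151.7]
[227 155   4   6  17] [228.7 157.1]
```

>>> play_rows:
  plan:
    - [0.0, 0, 0, -0.005, 0, 0, 0]
    - [0.0, 0, 0, -0.007, 0, 0, 0]
    - [0.0, 0, 0, -0.007, 0, 0, 0]
    - [0.0, 0, 0, -0.006, 0, 0, 0]
    - [0.0, 0, 0, -0.002, 0, 0, 0]

```text
time: 14.48
ee_pos: [0.4649, 0.2868, 0.3167]
tcp_rot: [0.856, -3.022, 0.0]
contact_force: [0.1, 0.1, -6.2]
width: 0.252
grasp_force: 30.0
```

>>> play_rows:
  plan:
    - [0.0, 0, 0, 0, 0, 0, 0]
    - [0.0, 0, 0, 0, 0, 0, 0]

```text
time: 14.72
ee_pos: [0.4651, 0.287, 0.3175]
tcp_rot: [-0.856, 3.022, 0.0]
contact_force: [-0.1, 0.6, -5.5]
width: 0.254
grasp_force: 30.0
```

>>> play_rows:
  plan:
    - [0.0, 0, 0, -0.001, 0, 0, 0]
    - [0.0, 0, 0, -0.001, 0, 0, 0]
    - [0.0, 0, 0, -0.001, 0, 0, 0]
    - [0.0, 0, 0, 0, 0, 0, 0]

```text
time: 15.22
ee_pos: [0.465, 0.2869, 0.3141]
tcp_rot: [0.856, -3.023, 0.0]
contact_force: [0.2, 0.2, -5.8]
width: 0.251
grasp_force: 30.0
```

>>> play_rows:
  plan:
    - [0.0, 0, 0, -0.001, 0, 0, 0]
    - [0.0, 0, 0, -0.001, 0, 0, 0]
    - [0.0, 0, 0, -0.001, 0, 0, 0]
    - [0.0, 0, 0, 0, 0, 0, 0]

```text
time: 15.72
ee_pos: [0.465, 0.2869, 0.3112]
tcp_rot: [-0.856, 3.023, -0.0]
contact_force: [-0.4, 0.1, -4.5]
width: 0.25
grasp_force: 30.0
```

```bash
cat > look.py <<'E'
from h import *
import sys
np.set_printoptions(precision=4,suppress=True)
s=bot.state();print(s["time"],s["ee_pos"],s["tcp_rot"],s["contact_force"],s["torque"])
cv2.imwrite(f"pics/s{sys.argv[1]}.png",cams.capture("side"))
im=cv2.imread(f"pics/s{sys.argv[1]}.png"); hs=cv2.cvtColor(im,cv2.COLOR_BGR2HSV)
m=((hs[...,0]<6)|(hs[...,0]>174))&(hs[...,1]>140)&(hs[...,2]>60)
n,l,st,ce=cv2.connectedComponentsWithStats(m.astype(np.uint8))
for i in range(1,n):
    if st[i,4]>5 and 190<ce[i,0]<270 and 120<ce[i,1]<230: print(st[i],ce[i])
for x in cams.landmark_of("side","basket_pin")[:1]: print(x)
print("expect pin",proj("side",[s["ee_pos"]-[0,0,.0262]]))
E
python3 look.py 6
```

```text
15.725 [0.465  0.2869 0.3112] [-0.8565  3.0226 -0.0001] [-0.442   0.0751 -4.5181] [ 0.0242 -0.0159 -0.0061]
[233 145   3   3   6] [233.6667 145.8333]
[208 148   4   6  15] [209.8    150.7333]
[243 151  12   4  28] [248.1071 152.1429]
[227 156   4   5  16] [228.5 158. ]
{'location': [222.8, 154.6], 'confidence': 0.83}
expect pin [[225.1002 154.3165]]
```

>>> play_rows:
  plan:
    - [0.0, 0, 0, -0.001, 0, 0, 0]
    - [0.0, 0, 0, -0.001, 0, 0, 0]
    - [0.0, 0, 0, -0.001, 0, 0, 0]
    - [0.0, 0, 0, 0, 0, 0, 0]

```text
time: 16.32
ee_pos: [0.465, 0.2869, 0.3081]
tcp_rot: [0.857, -3.022, 0.0]
contact_force: [-0.8, -0.2, -4.9]
width: 0.249
grasp_force: 30.0
```

>>> play_rows:
  plan:
    - [0.0, 0, 0, -0.001, 0, 0, 0]
    - [0.0, 0, 0, -0.001, 0, 0, 0]
    - [0.0, 0, 0, -0.001, 0, 0, 0]
    - [0.0, 0, 0, 0, 0, 0, 0]

```text
time: 16.82
ee_pos: [0.465, 0.2869, 0.3051]
tcp_rot: [0.856, -3.023, 0.0]
contact_force: [-0.6, -0.5, -3.7]
width: 0.252
grasp_force: 30.0
```

```bash
python3 look.py 7
```

```text
16.825 [0.465  0.2869 0.3051] [ 0.8564 -3.0226  0.0001] [-0.5906 -0.5298 -3.6894] [0.0911 0.0451 0.0195]
[233 147   3   3   6] [233.8333 147.8333]
[209 151   3   6  13] [209.8462 153.6154]
[244 154  10   3  22] [248.0909 154.7273]
[227 159   3   5  14] [227.9286 161.1429]
{'location': [223.2, 158.3], 'confidence': 0.74}
expect pin [[225.2966 156.9328]]
```

>>> play_rows:
  plan:
    - [0.0, 0.0025, 0.0015, -0.001, 0, 0, 0]
    - [0.0, 0.003, 0.0018, -0.0013, 0, 0, 0]
    - [0.0, 0.003, 0.0019, -0.0013, 0, 0, 0]
    - [0.0, 0, 0, 0, 0, 0, 0]

```text
time: 17.42
ee_pos: [0.4737, 0.2923, 0.3014]
tcp_rot: [0.856, -3.022, -0.0]
contact_force: [1.5, 0.8, -5.2]
width: 0.25
grasp_force: 30.0
```

>>> play_rows:
  plan:
    - [0.0, 0.0025, 0.0015, -0.0011, 0, 0, 0]
    - [0.0, 0.003, 0.0018, -0.0013, 0, 0, 0]
    - [0.0, 0.003, 0.0019, -0.0013, 0, 0, 0]
    - [0.0, 0, 0, 0, 0, 0, 0]

```text
time: 17.92
ee_pos: [0.4822, 0.2974, 0.2977]
tcp_rot: [0.856, -3.022, -0.0]
contact_force: [-0.1, 0.5, -4.6]
width: 0.25
grasp_force: 30.0
```

```bash
python3 look.py 8
```

```text
17.925 [0.4822 0.2974 0.2977] [ 0.8565 -3.0224 -0.0001] [-0.1322  0.4518 -4.5763] [ 0.1745 -0.3041 -0.0448]
[209 152   3   5   9] [209.7778 154.1111]
[244 154  10   3  22] [248.0909 154.7273]
[226 158   4   6  19] [227.7368 160.4211]
{'location': [233.6, 155.8], 'confidence': 0.61}
expect pin [[232.1953 157.0413]]
```

>>> play_rows:
  plan:
    - [0.0, 0.002, 0.0012, -0.001, 0, 0, 0]
    - [0.0, 0.002, 0.0013, -0.001, 0, 0, 0]
    - [0.0, 0, 0, 0, 0, 0, 0]
    - [0.0, 0, 0, 0, 0, 0, 0]

```text
time: 18.52
ee_pos: [0.4861, 0.2999, 0.2959]
tcp_rot: [-0.856, 3.022, 0.0]
contact_force: [1.3, 0.1, -4.8]
width: 0.248
grasp_force: 30.0
```

```bash
python3 look.py 9
```

```text
18.525 [0.4861 0.2999 0.2959] [-0.8563  3.0224  0.0001] [ 1.25    0.1364 -4.8185] [ 0.2682 -0.259  -0.0007]
[209 152   3   5  11] [209.8182 154.4545]
[244 154  10   3  22] [248.0909 154.7273]
[226 158   5   6  23] [227.913  160.2174]
{'location': [228.6, 157.0], 'confidence': 0.76}
expect pin [[233.7393 157.079 ]]
```

>>> play_rows:
  plan:
    - [0.0, -0.0005, -0.0003, -0.0018, 0, 0, 0]
    - [0.0, -0.0005, -0.0003, -0.0018, 0, 0, 0]
    - [0.0, -0.0005, -0.0003, -0.0018, 0, 0, 0]
    - [0.0, -0.0005, -0.0003, -0.0018, 0, 0, 0]
    - [0.0, -0.0005, -0.0003, -0.0018, 0, 0, 0]

```text
time: 19.25
ee_pos: [0.4835, 0.2983, 0.2868]
tcp_rot: [-0.856, 3.022, -0.0]
contact_force: [1.5, 1.3, -2.7]
width: 0.254
grasp_force: 30.0
```

>>> play_rows:
  plan:
    - [0.0, -0.0005, -0.0003, -0.0018, 0, 0, 0]
    - [0.0, -0.0005, -0.0003, -0.0018, 0, 0, 0]
    - [0.0, -0.0005, -0.0003, -0.0018, 0, 0, 0]
    - [0.0, -0.0005, -0.0003, -0.0018, 0, 0, 0]
    - [0.0, -0.0003, -0.0003, -0.0018, 0, 0, 0]

```text
time: 19.88
ee_pos: [0.4812, 0.2969, 0.2779]
tcp_rot: [-0.856, 3.022, 0.0]
contact_force: [2.3, 1.4, -1.9]
width: 0.251
grasp_force: 30.0
```

>>> play_rows:
  plan:
    - [0.0, 0, 0, 0, 0, 0, 0]
    - [0.0, 0, 0, 0, 0, 0, 0]

```text
time: 20.12
ee_pos: [0.4812, 0.2969, 0.278]
tcp_rot: [-0.857, 3.022, -0.0]
contact_force: [1.9, 0.3, -2.5]
width: 0.254
grasp_force: 30.0
```

```bash
python3 look.py 10
```

```text
20.125 [0.4812 0.2969 0.278 ] [-0.8565  3.0224 -0.    ] [ 1.8651  0.2721 -2.5153] [ 0.4669 -0.6909 -0.0505]
[240 161  13   4  30] [246.8667 162.7   ]
[208 162   2   5   9] [208.4444 164.2222]
[225 169   3   6  16] [226.125 171.5  ]
{'location': [229.2, 164.8], 'confidence': 0.78}
expect pin [[232.343  165.4003]]
```

>>> play_rows:
  plan:
    - [0.0, 0.0009, 0.0005, -0.0005, 0, 0, 0]
    - [0.0, 0.0008, 0.0005, -0.0005, 0, 0, 0]
    - [0.0, 0, 0, 0, 0, 0, 0]

```text
time: 20.6
ee_pos: [0.4826, 0.2977, 0.2767]
tcp_rot: [0.856, -3.022, 0.0]
contact_force: [-1.3, -0.5, -1.4]
width: 0.249
grasp_force: 30.0
```

>>> play_rows:
  plan:
    - [0.0, -0.0004, -0.0002, -0.0018, 0, 0, 0]
    - [0.0, -0.0004, -0.0002, -0.0018, 0, 0, 0]
    - [0.0, -0.0003, -0.0002, -0.0018, 0, 0, 0]
    - [0.0, -0.0003, -0.0002, -0.0018, 0, 0, 0]
    - [0.0, 0, 0, 0, 0, 0, 0]

```text
time: 21.22
ee_pos: [0.4814, 0.297, 0.2696]
tcp_rot: [0.856, -3.022, 0.0]
contact_force: [-1.3, -0.2, -1.3]
width: 0.251
grasp_force: 30.0
```

>>> play_rows:
  plan:
    - [0.0, -0.0003, -0.0002, -0.0018, 0, 0, 0]
    - [0.0, -0.0003, -0.0002, -0.0018, 0, 0, 0]
    - [0.0, -0.0003, -0.0002, -0.0018, 0, 0, 0]
    - [0.0, 0, 0, 0, 0, 0, 0]
    - [0.0, 0, 0, 0, 0, 0, 0]

```text
time: 21.85
ee_pos: [0.4806, 0.2965, 0.2644]
tcp_rot: [-0.856, 3.022, -0.0]
contact_force: [-2.4, -0.5, -0.2]
width: 0.25
grasp_force: 30.0
```

```bash
python3 look.py 11
```

```text
21.85 [0.4806 0.2965 0.2644] [-0.8565  3.0224 -0.0001] [-2.3668 -0.4571 -0.2165] [-0.0481  0.465   0.0262]
[239 168  14   3  28] [244.75   168.8929]
[206 170   4   4  14] [207.5 171.5]
[224 177   4   5  15] [225.6    179.0667]
{'location': [230.8, 170.2], 'confidence': 0.84}
expect pin [[232.4708 171.0687]]
```

>>> play_rows:
  plan:
    - [0.0, -0.0009, -0.0005, 0, 0, 0, 0]
    - [0.0, -0.0004, -0.0002, -0.0005, 0, 0, 0]
    - [0.0, 0, 0, 0, 0, 0, 0]
    - [0.0, 0, 0, 0, 0, 0, 0]
    - [0.0, 0, 0, 0, 0, 0, 0]

```text
time: 22.58
ee_pos: [0.4794, 0.2958, 0.2638]
tcp_rot: [-0.856, 3.022, -0.0]
contact_force: [0.6, 1.1, -1.6]
width: 0.249
grasp_force: 30.0
```

```bash
python3 look.py 12
```

```text
22.575 [0.4794 0.2958 0.2638] [-0.8563  3.0224 -0.    ] [ 0.5628  1.0811 -1.5744] [ 0.416  -0.3922 -0.0463]
[239 168  13   4  28] [244.9286 169.1786]
[206 170   4   5  16] [207.3125 171.9375]
[224 177   4   6  17] [225.5882 179.4118]
{'location': [229.5, 173.5], 'confidence': 0.96}
expect pin [[232.0134 171.5023]]
```

>>> play_rows:
  plan:
    - [0.0, -0.0002, -0.0001, -0.0013, 0, 0, 0]
    - [0.0, -0.0002, -0.0001, -0.0013, 0, 0, 0]
    - [0.0, -0.0002, -0.0001, -0.0013, 0, 0, 0]
    - [0.0, 0, 0, 0, 0, 0, 0]

```text
time: 23.18
ee_pos: [0.4787, 0.2954, 0.2598]
tcp_rot: [-0.856, 3.023, -0.0]
contact_force: [2.1, 0.6, -0.8]
width: 0.253
grasp_force: 30.0
```

>>> play_rows:
  plan:
    - [0.0, 0, 0, 0, 0, 0, 0]

```text
time: 23.3
ee_pos: [0.4787, 0.2954, 0.26]
tcp_rot: [-0.856, 3.023, -0.0]
contact_force: [1.6, 0.9, -1.0]
width: 0.256
grasp_force: 30.0
```

>>> play_rows:
  plan:
    - [0.0, -0.0002, -0.0001, -0.0013, 0, 0, 0]
    - [0.0, -0.0002, -0.0001, -0.0013, 0, 0, 0]
    - [0.0, -0.0002, -0.0001, -0.0013, 0, 0, 0]
    - [0.0, 0, 0, 0, 0, 0, 0]

```text
time: 23.8
ee_pos: [0.4781, 0.295, 0.2559]
tcp_rot: [0.856, -3.023, 0.0]
contact_force: [2.2, 0.1, -1.1]
width: 0.251
grasp_force: 30.0
```

>>> play_rows:
  plan:
    - [0.0, 0, 0, 0, 0, 0, 0]

```text
time: 23.92
ee_pos: [0.4782, 0.2951, 0.2561]
tcp_rot: [-0.856, 3.022, -0.0]
contact_force: [1.1, 0.4, 0.1]
width: 0.253
grasp_force: 30.0
```

>>> play_rows:
  plan:
    - [0.0, 0, 0, 0, 0, 0, 0]

```text
time: 24.05
ee_pos: [0.4782, 0.2951, 0.2561]
tcp_rot: [-0.856, 3.022, -0.0]
contact_force: [1.7, 0.4, -0.8]
width: 0.251
grasp_force: 30.0
```

>>> play_rows:
  plan:
    - [0.0, 0, 0, 0, 0, 0, 0]

```text
time: 24.18
ee_pos: [0.4781, 0.2951, 0.2561]
tcp_rot: [-0.856, 3.022, -0.0]
contact_force: [1.8, 0.2, -0.0]
width: 0.25
grasp_force: 30.0
```

>>> play_rows:
  plan:
    - [0.0, 0.0005, 0.0003, -0.0008, 0, 0, 0]
    - [0.0, 0, 0, -0.0007, 0, 0, 0]
    - [0.0, 0, 0, 0, 0, 0, 0]
    - [0.0, 0, 0, 0, 0, 0, 0]

```text
time: 24.68
ee_pos: [0.4785, 0.2954, 0.2545]
tcp_rot: [0.856, -3.022, 0.0]
contact_force: [0.9, -0.7, 1.3]
width: 0.248
grasp_force: 30.0
```

```bash
cat > avg.py <<'E'
from h import *
np.set_printoptions(precision=3,suppress=True)
F=[];T=[]
for i in range(20):
    cams.capture("top"); s=bot.state(); F.append(s["contact_force"]);T.append(s["torque"])
F=np.array(F);print(s["time"],s["ee_pos"],F.mean(0),F.std(0)/20**.5,np.mean(T,0))
E
python3 avg.py
```

```text
25.675 [0.479 0.295 0.255] [ 0.157 -1.338 -0.158] [0.115 0.121 0.128] [-0.211 -0.124  0.008]
```

>>> play_rows:
  plan:
    - [0.0, -0.0002, 0, -0.001, 0, 0, 0]
    - [0.0, 0, 0, -0.001, 0, 0, 0]
    - [0.0, 0, 0, 0, 0, 0, 0]
    - [0.0, 0, 0, 0, 0, 0, 0]
  squeeze: 12

```text
time: 26.18
ee_pos: [0.4784, 0.2953, 0.2525]
tcp_rot: [-0.856, 3.023, -0.0]
contact_force: [0.2, -2.2, 0.6]
width: 0.256
grasp_force: 12.0
```

```bash
python3 avg.py
```

```text
27.175 [0.478 0.295 0.253] [ 0.448 -2.558  0.276] [0.102 0.103 0.077] [-0.566 -0.249  0.043]
```

>>> play_rows:
  plan:
    - [0.0, 0, 0, 0, 0, 0, 0]
    - [0.0, 0, 0, 0, 0, 0, 0]
    - [0.0, 0, 0, 0, 0, 0, 0]
  squeeze: 3

```text
time: 27.55
ee_pos: [0.4785, 0.2954, 0.2526]
tcp_rot: [-0.856, 3.022, -0.0]
contact_force: [0.9, -2.0, -0.4]
width: 0.255
grasp_force: 3.0
```

```bash
python3 look.py 13; python3 avg.py
```

```text
27.55 [0.4785 0.2954 0.2526] [-0.8565  3.0224 -0.0001] [ 0.8672 -1.9818 -0.375 ] [-0.5238 -0.4577  0.0448]
[238 172  14   4  33] [244.3636 173.6667]
[206 176   4   5  17] [207.4118 177.8824]
[223 183   4   6  19] [224.7368 185.3684]
{'location': [228.9, 177.7], 'confidence': 0.66}
expect pin [[231.9302 176.1537]]
28.65 [0.478 0.295 0.253] [ 1.489 -2.283  0.268] [0.093 0.126 0.11 ] [-0.499 -0.489  0.021]
```

>>> play_rows:
  plan:
    - [0.0, 0.0003, -0.0004, 0, 0, 0, 0]
    - [0.0, 0, 0, 0, 0, 0, 0]

```text
time: 28.9
ee_pos: [0.4786, 0.2953, 0.2526]
tcp_rot: [-0.857, 3.022, 0.0]
contact_force: [0.6, -0.3, -0.4]
width: 0.254
grasp_force: 3.0
```

```bash
sed -i 's/range(20)/range(10)/' avg.py; python3 avg.py; python3 - <<'E'
from h import *
d=cv2.imread("pics/s13.png")[90:290,130:330]
cv2.imwrite("pics/c13.png",cv2.resize(d,(600,600),interpolation=2))
E
```

```text
29.4 [0.479 0.295 0.253] [0.089 0.515 0.153] [0.08  0.103 0.121] [ 0.231 -0.101  0.008]
```

View pics/c13.png

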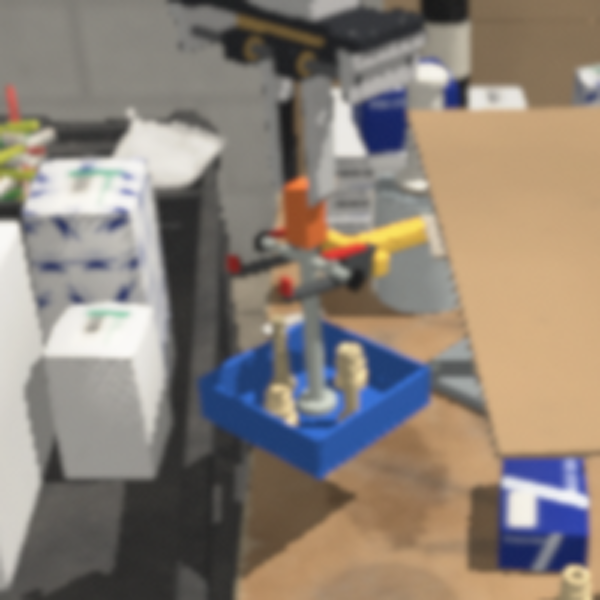

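The side crop shows the pin across both prongs, under the red keepers at about (350,258). The lateral load is now gone and the vertical load on the fingers is about zero, so I'll release.

>>> play_rows:
  plan:
    - [0.026, 0, 0, 0, 0, 0, 0]
    - [0.03, 0, 0, 0, 0, 0, 0]
    - [0.036, 0, 0, 0, 0, 0, 0]
    - [0.045, 0, 0, 0, 0, 0, 0]
    - [0.055, 0, 0, 0, 0, 0, 0]

```text
time: 30.02
ee_pos: [0.4787, 0.295, 0.2525]
tcp_rot: [-0.856, 3.023, -0.0]
contact_force: [1.2, 0.4, 1.2]
width: 0.55
grasp_force: 0.0
```

>>> play_rows:
  plan:
    - [0.06, 0, 0, 0, 0, 0, 0]
    - [0.06, 0, 0, 0, 0, 0, 0]
    - [0.06, 0, 0, 0, 0, 0, 0]
    - [0.06, 0, 0, 0, 0, 0, 0]

```text
time: 30.52
ee_pos: [0.4787, 0.295, 0.2525]
tcp_rot: [-0.856, 3.023, -0.0]
contact_force: [0.9, 0.6, 0.1]
width: 0.638
grasp_force: 0.0
```

```bash
python3 look.py 14
```

```text
30.525 [0.4787 0.295  0.2525] [-0.8564  3.0226 -0.0001] [0.8741 0.6413 0.1448] [ 0.0873 -0.1162 -0.0113]
[221 165   4   2   7] [222.7143 165.5714]
[238 171  14   4  34] [244.2647 172.5294]
[206 174   4   5  16] [207.3125 175.9375]
[224 181   3   6  16] [225.     183.8125]
{'location': [229.9, 176.4], 'confidence': 0.86}
expect pin [[232.0941 176.238 ]]
```

Released with only a small rise of about 3 mm. Now I'll retreat straight up.

>>> play_rows:
  plan:
    - [0.06, 0, 0, 0.008, 0, 0, 0]
    - [0.06, 0, 0, 0.015, 0, 0, 0]
    - [0.06, 0, 0, 0.02, 0, 0, 0]
    - [0.06, 0, 0, 0.025, 0, 0, 0]
    - [0.06, 0, 0, 0.025, 0, 0, 0]

```text
time: 31.25
ee_pos: [0.4787, 0.2951, 0.3475]
tcp_rot: [-0.856, 3.022, 0.0]
contact_force: [0.6, -0.7, -0.1]
width: 0.639
grasp_force: 0.0
```

>>> play_rows:
  plan:
    - [0.06, 0, 0, 0.02, 0, 0, 0]
    - [0.06, 0, 0, 0, 0, 0, 0]
    - [0.06, 0, 0, 0, 0, 0, 0]
    - [0.06, 0, 0, 0, 0, 0, 0]
    - [0.06, 0, 0, 0, 0, 0, 0]

```text
time: 31.88
ee_pos: [0.4786, 0.2949, 0.3652]
tcp_rot: [0.856, -3.022, 0.0]
contact_force: [0.1, 1.0, -0.2]
width: 0.637
grasp_force: 0.0
```

>>> play_rows:
  plan:
    - [0.06, 0, 0, 0, 0, 0, 0]
    - [0.06, 0, 0, 0, 0, 0, 0]
    - [0.06, 0, 0, 0, 0, 0, 0]
    - [0.06, 0, 0, 0, 0, 0, 0]
    - [0.06, 0, 0, 0, 0, 0, 0]

```text
time: 32.5
ee_pos: [0.4787, 0.2951, 0.3655]
tcp_rot: [-0.856, 3.023, -0.0]
contact_force: [0.3, -0.4, -0.6]
width: 0.637
grasp_force: 0.0
```

```bash
python3 look.py 15; python3 look.py 16; for i in 1 2 3 4; do python3 -c "from h import *;[cams.capture('top') for _ in range(5)]"; done; python3 look.py 17
```

```text
32.5 [0.4787 0.2951 0.3655] [-0.8564  3.0225 -0.    ] [ 0.2822 -0.3749 -0.6355] [ 0.0704 -0.1247 -0.014 ]
[221 165   4   2   7] [222.7143 165.5714]
[238 171  14   4  34] [244.2647 172.5294]
[206 174   4   5  17] [207.4118 175.8824]
[224 181   3   6  16] [225.     183.8125]
{'location': [230.3, 174.8], 'confidence': 0.95}
expect pin [[228.9663 127.7681]]
32.6 [0.4787 0.295  0.3655] [-0.8565  3.0225 -0.0001] [0.1618 0.3177 0.6724] [ 0.1572 -0.0793 -0.0236]
[221 165   4   2   7] [222.7143 165.5714]
[238 171  14   4  34] [244.2647 172.5294]
[206 174   4   5  17] [207.4118 175.8824]
[224 181   3   6  16] [225.     183.8125]
{'location': [228.1, 176.4], 'confidence': 0.62}
expect pin [[228.9781 127.7827]]
33.7 [0.4787 0.295  0.3655] [-0.8564  3.0226 -0.0001] [-0.1439 -0.2184  0.3449] [ 0.1379 -0.1087  0.0042]
[221 165   4   2   7] [222.7143 165.5714]
[238 171  14   4  34] [244.2647 172.5294]
[206 174   4   5  17] [207.4118 175.8824]
[224 181   3   6  16] [225.     183.8125]
{'location': [231.4, 173.8], 'confidence': 0.93}
expect pin [[228.9806 127.7881]]
```

Nothing is moving in the pictures any more: the basket hangs still. Handing in.

```bash
python3 -c "
from workcell import bot
print(bot.finish_job())"
```

```text
the job is handed in; nothing more can be done
None
```

The basket hangs still on the balancer arm, pin across both prongs under the keepers; the arm rose about 3 mm at release, and the job was handed in at about 34 s with no verdict returned.

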